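# Jack up one side of a bench stirrer

### The arm

A 6-joint arm with a two-finger parallel gripper is mounted at the origin on a cart in front of the work surface, level with it; the furniture and walls round the work are solid. World frame = base frame: x ahead of the robot, y to its left, z up, the work surface at z = 0. Lengths are in m, angles in degrees, forces in N, time in s.
With the tool pointing down it reaches from about 0.375 to 0.9 m from the base axis. Payload 3.1 kg.
Tool frame: the origin (TCP) lies midway between the tips of the shut fingers; the grasp point (between the pads) lies manip.hold_point_z behind it (manip.hold_point_z is the distance from the TCP to the grasp point, in m); z points along the fingers, y is the line along which they close (so a half turn about z gives the same grasp; the last joint's range is limited). The gripper opens to 85 mm and grips with 20 to 120 N. Pads are 22 mm wide; open, the fingers measure 114 mm over their backs; the gripper's body (76 mm by 85 mm) begins 54 mm behind the grasp point. The pads swing forward as they close: fully open they stand 13 mm farther back than shut.
Start: joints at [-82.993, 30.224, 82.088, -0, 67.689, -10.227], TCP at [0.185, -0.597, 0.231] pointing down, gripper open.
Joint ranges: [-176.69, 176.69], [-43.24, 126.21], [12.49, 139.97], [-82, 262], [0, 151.66], [-163.58, 163.58]. Speed limits (degrees/s): [159.86, 159.86, 180, 180, 180, 180].

### API

Orientations are given as [roll, pitch, yaw] about the fixed x, y, z axes, in that order (R = Rz(yaw) Ry(pitch) Rx(roll)).
In Python, from plant import manip, optics, order gives the robot as it stands.
- The arm moves only by the shell command python3 -m pendant 'ROWS' [FORCE]. ROWS is JSON, one flat list of numbers, 7 for each row, row after row: the opening in per cent of the stroke, from 0 (shut) to 100 (fully open), then the shift along the tool's x, y, z in units of 60 mm (1.0 is 60 mm), then the turn, a rotation vector about the tool's x, y, z in units of 6 degrees (1.0 is 6 degrees). In form: [hand, x, y, z, rx, ry, rz, hand, x, y, z, rx, ry, rz, ...]. A call has 1 to 10 rows; each row is the pose to reach, as a shift and turn from the pose commanded when the call began, along the tool's axes at that moment; what a row does not reach only later rows make up. A row lasts 1/8 s, in which the tool goes at most 62.5 mm and 10.7 degrees, less where a joint would pass 70% of its speed; a pose out of reach is approached as far as the arm can. A call with a gripper value outside its range is refused whole. The fingers move at their own pace and stop on an object; FORCE is the grip in N (left out, the last holds). Time passes only in rows, so rows that repeat a pose let the fingers close. It gives the time, the measured TCP pose, the force, the opening and the grip force at its end, in the units of the state.
- manip.observe(): the state, without advancing time (a new reading comes with each control period).
- optics.camera(name): name is "side" or "top" or "wrist"; returns a dict with "pixels" (384x512x3 uint8, red, green, blue), "vertical_fov" (degrees; the focal length in pixels is half the picture's height over the tangent of half this angle, whatever the lens; pixels are square), "cx", "cy" (the principal point, pixels), "k1" (the pictures are not rectified: a ray, as slopes to the right and down, at radius r is drawn at 1 + k1 r^2 times it, then the intrinsics apply), "R" (3x3) and "t" (3): a world point X has camera coordinates R X + t; the wrist camera has in their place "tool_from_camera" (4x4, takes a point from camera to tool coordinates, whose origin is the TCP and whose axes are the flange's). Camera axes: x right, y down, z forward; pixel columns grow to the right and rows downward; lengths in m; the calibration is good to about 2 mm. A picture is of the moment at which its call begins: read the wrist's pose just before it. There is no depth.
- order.finish_job(): hands the job in; it is judged then, once.
The state is a dict: "time": time; "joint_positions": joint angles; "joint_velocities": joint speeds; "joint_efforts": joint torques, N m; "tcp_pos": TCP position; "tool_rot": TCP orientation; "ft_force": force on the tool from outside, world axes, zero at the start; "moment": the same for the moment, N m; "width": opening from 0.0 (shut) to 1.0 (fully open); "gripper_force": force on a finger pad.
Only numpy, scipy, OpenCV 4.12 (cv2) and the standard library are available. Lean on these libraries where they do the work, as an engineer would, in place of code of your own. Each camera call takes 0.05 s, during which the arm holds its last target. There are 200 camera calls.

### The job

First turn the stirrer's dial back so that its pointer stands on the long mark of the scale (off), and let go of it. Then set the lever jack with its saddle centred under the rubber lift pad of the lug marked with a cross, without shoving the stirrer, and press the jack's handle all the way down so that this side of the stirrer is lifted clear of the bench. The jack has no latch, so finish while still holding the handle down, without touching the stirrer; leave the flask, the vial and the timer where they stand.

Things in the scene. Friction and masses are not known exactly. Their poses are not given: they have to be found in the camera images.
- stirrer: White bench stirrer, 3 kg, loose on four rubber feet: case 200 x 200 mm, top at 110 mm, a white ceramic plate on the rear half of the top to 118 mm. Origin on the bench under the middle of the case; its +y side (left, seen by the robot at yaw 0) carries the lift lug, its -x face (front, with cooling slots) faces the robot.
- dial_grip (a point): The axis of the dial on the stirrer's top, at gripping height (135 mm above the bench; 55 mm in front of the stirrer's origin). The dial is a black disc, 42 mm across, with an upright grip bar 38 x 13 mm, from 120 to 145 mm above the bench; a white line runs from its middle to the pointer end of the bar. Its x, y, z axes are the stirrer's.
- dial (a joint): Angle of the dial, rad, counter-clockwise from above positive; range -3 to 3, friction holds it. 0: the pointer points along the stirrer's -x (front) at the long black mark of the scale (off). The nine short marks follow counter-clockwise, 0.3 rad apart. At angle a the bar lies along the stirrer's x axis turned by a.
- lift_pad (a point): Centre of the flat underside of the lift pad, a black rubber disc of 24 mm below the steel lug that stands out from the stirrer's +y side; 60 mm above the bench, 40 mm out from the case's side (140 mm from the stirrer's origin along its +y). The lug, 50 mm wide, has a black cross on its top (78 mm above the bench) right over the pad.
- jack: Low grey lever jack, loose, 0.82 kg; base 255 x 70 x 10 mm with a round nose of 30 mm radius ahead (the base runs from x = -165 to x = +120 mm along the jack's x axis). Origin on the bench, under the base; +x points to the saddle end, z up. The saddle's axis is at x = +90 mm, the carrying fin at x = +10 mm, the handle's pivot at x = -30 mm, 50 mm high.
- jack_fin (a point): Middle of the top edge of the jack's carrying fin, an upright rib 50 mm long (along the jack's x) and 14 mm thick (across, jack's y), from 39 to 89 mm above the bench, good to grip from above across its thickness. Its axes are the jack's.
- saddle_top (a point): Centre of the flat top of the jack's saddle, a bare steel disc of 40 mm; 45 mm above the bench when the handle is up. It goes straight up by 60 mm per rad of the handle, 30 mm in all, so it meets the pad after about half the stroke.
- handle_pad (a point): Centre of the upper face of the black rubber press pad (42 mm along, 56 mm across, 14 mm thick) ending the handle, 118 mm from the pivot. It starts 104 mm above the bench, 135 mm behind the jack's origin (-x), and goes in an arc about the pivot to 47 mm above the bench, 148 mm behind. At rest the handle rises 0.42 rad backwards from level and this point's axes are the jack's.
- jack_handle (a joint): Handle angle, rad: 0 up, 0.5 fully down on its stop. A spring and the load push it up again as soon as it is let go: about 2 N at the pad at first, about 10 N when the stirrer is lifted.
- flask: Bystander: small glass conical flask, 64 mm wide, 108 mm tall. Origin under its middle.
- vial: Bystander: glass vial, 23 mm wide, 62 mm tall. Origin under its middle.
- timer: Bystander: white kitchen timer lying flat, 66 x 66 x 20 mm. Origin under its middle.

How it is judged (in metres and radians):
On the way, in this order (a step that is already met when the one before it is completed fails the run):
1. the dial's pointer is on the long mark and the dial is let go (value of joint dial between -0.13 and 0.13 rad and contact force between each of the fingers, the arm and stirrer below 0.3 N), for 0.2 s.
2. the saddle stands under the lift pad, handle still up (horizontal distance between saddle_top and lift_pad below 0.011 m and value of joint jack_handle below 0.12 rad and angle between jack's own z axis and vertical below 0.03 rad and height (world z) of jack below 0.003 m), for 0.3 s.
At the end, for the whole second after the job is handed in: Robot still holds the handle down (above 0.44 rad, push over 3 N); the jack, flat on the bench, carries the lug (over 4 N), saddle within 17 mm of the pad's centre, pad 68 mm high or more; robot not touching the stirrer; dial within 0.13 rad of the long mark; all at rest (all of step 1 and value of joint jack_handle above 0.44 rad and height (world z) of lift_pad between 0.068 and 0.085 m and horizontal distance between saddle_top and lift_pad below 0.017 m and contact force between jack and stirrer above 4 N and contact force between any of the fingers, the arm and jack above 3 N and angle between stirrer's own z axis and vertical between 0.03 and 0.12 rad and angle between jack's own z axis and vertical below 0.04 rad and linear speed of each of stirrer, jack below 0.02 m/s); the arm keeps its last pose, push and grip.
It fails at once if the stirrer is shoved by more than 30 mm (distance of stirrer from where it was at the start of the episode above 0.03 m).
It fails at once if the flask is disturbed (moved more than 20 mm) (distance of flask from where it was at the start of the episode above 0.02 m).
It fails at once if the vial is disturbed (moved more than 20 mm) (distance of vial from where it was at the start of the episode above 0.02 m).
It fails at once if the timer is disturbed (moved more than 20 mm) (distance of timer from where it was at the start of the episode above 0.02 m).
It also fails if it takes over 58 s, if anything falls off the work surface, if the arm or the gripper's body presses on something with over 40 N, if the wrist force passes 120 N, or if a joint passes its speed limit or range.

## Working session

There is one attempt and no reset: what is moved stays moved. The work goes in short steps, Python scripts to look and compute and a shell command to move; the robot and the scene stay as the last step left them, time stands still between calls to the robot, and variables do not carry over. Pictures are saved under pics/ and viewed, at most 10 in all, crops included, and the job is handed in when it is done.

```bash
mkdir -p pics; ls
cat > h.py <<'E'
import numpy as np, cv2
from scipy.spatial.transform import Rotation as Rn
from plant import manip, optics, order
def shot(name,fn):
    st=manip.observe(); c=optics.camera(name)
    cv2.imwrite(f'pics/{fn}.png',c['pixels'][:,:,::-1])
    c.pop('pixels'); c['st']=st
    import pickle; pickle.dump(c,open(f'pics/{fn}.pkl','wb')); return c
def load(fn):
    import pickle; return pickle.load(open(f'pics/{fn}.pkl','rb'))
def K(c): 
    f=192/np.tan(np.radians(c['vertical_fov']/2)); return np.array([[f,0,c['cx']],[0,f,c['cy']],[0,0,1]])
def Rt(c):
    if 'R' in c: return np.array(c['R']),np.array(c['t'])
    T=np.array(c['tool_from_camera']); s=c['st']
    Rw=Rn.from_euler('xyz',s['tool_rot'],degrees=True).as_matrix()
    R=Rw@T[:3,:3]; p=Rw@T[:3,3]+s['tcp_pos']
    return R.T,-R.T@p
def px2w(c,u,v,z):
    k1=c['k1']; k=K(c)
    p=cv2.undistortPoints(np.array([[[u,v]]],float),k,np.array([k1,0,0,0,0.]))[0,0]
    R,t=Rt(c); d=R.T@np.array([p[0],p[1],1]); o=-R.T@t
    return o+d*(z-o[2])/d[2]
def w2px(c,X):
    R,t=Rt(c)
    return cv2.projectPoints(np.array(X,float).reshape(-1,3),cv2.Rodrigues(R)[0],t,K(c),np.array([c['k1'],0,0,0,0.]))[0][:,0]
E
python3 - <<'E'
from h import *
for n in ('top','side'):
    c=shot(n,n+'0'); print(n,c['vertical_fov'],c['k1'],Rt(c))
    im=cv2.imread(f'pics/{n}0.png'); cv2.imwrite(f'pics/{n}0b.png',cv2.resize(im,(800,600),interpolation=cv2.INTER_CUBIC))
print(manip.observe(),manip.hold_point_z)
E
```

```text
pics
top 56.559777122281275 -0.014633451171518328 (array([[ 0.00947619, -0.9999451 ,  0.00447166],
       [-0.98834359, -0.01004556, -0.15190801],
       [ 0.15194459, -0.00298003, -0.98838452]]), array([0.04758928, 0.56765381, 0.95056642]))
side 48.01210287890018 -0.10290175621557533 (array([[ 0.99420419, -0.10672848,  0.01292542],
       [-0.05072472, -0.57168785, -0.81890171],
       [ 0.09478944,  0.81349987, -0.57378822]]), array([-0.57079502,  0.14609975,  0.9565104 ]))
{'time': 0.1, 'joint_positions': array([-8.29924871e+01,  3.02736878e+01,  8.21488525e+01, -2.13918018e-05,
        6.76895306e+01, -1.02281716e+01]), 'joint_velocities': array([-0.04695597, -0.14710905, -0.14986043, -0.07681639, -0.02343457,
       -0.03019019]), 'joint_efforts': array([ 8.70730328e-04, -4.43301916e+01, -1.78586662e+01, -1.68624670e-04,
        3.83797305e-03, -7.96016053e-06]), 'tcp_pos': array([ 0.18512882, -0.59628153,  0.23043202]), 'tool_rot': array([-1.79889707e+02, -1.98807975e-02,  1.72356735e+01]), 'ft_force': array([-0.07187256, -0.82960743,  0.12862057]), 'moment': array([ 0.03083117,  0.06537191, -0.00963335]), 'gripper_force': 0.0, 'width': 0.9992778546988464} 0.0187
```

View pics/top0b.png

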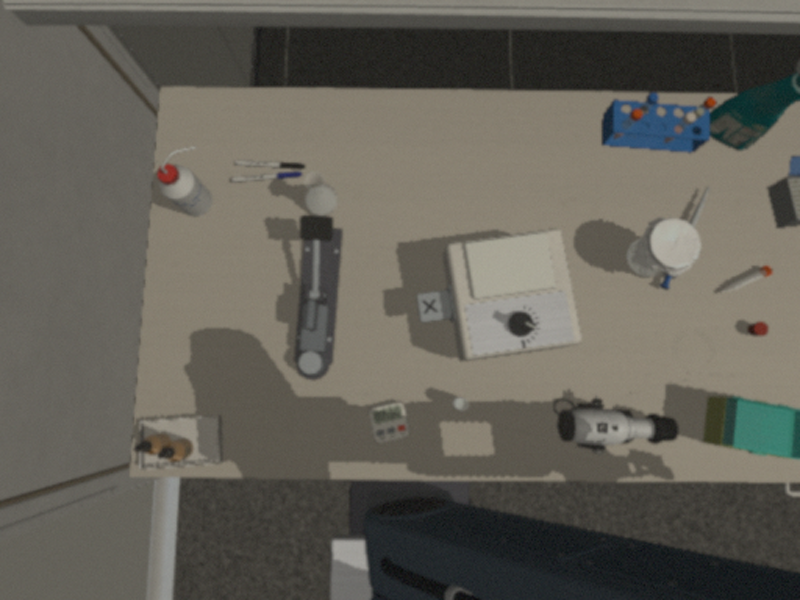

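View pics/side0b.png

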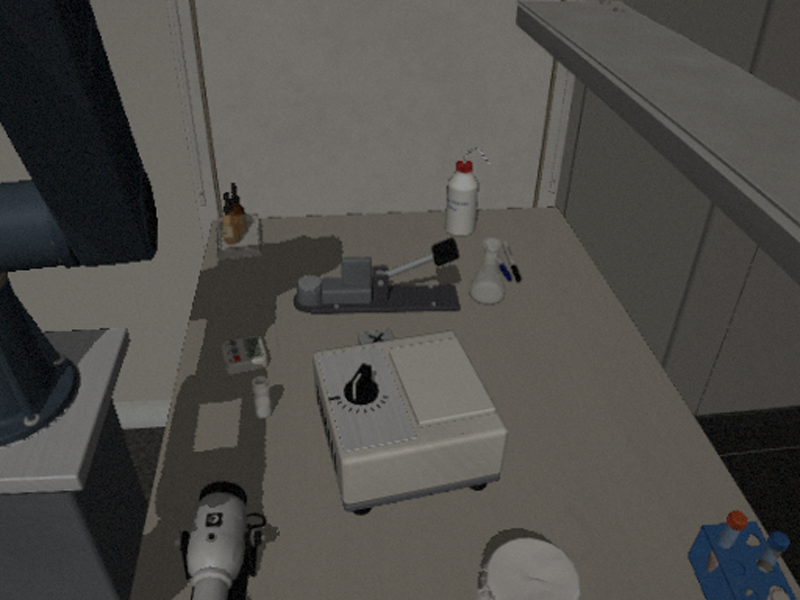

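The top view shows the stirrer's dial at about (521,323), the lug's cross at (430,306), and the jack's saddle at (311,363) with its handle pad at (316,228). The flask is close by at (320,195), the timer at (389,421) and the vial at (460,403). I'll get coarse poses from these pixels, then use the wrist camera for closer ones.

Run:
```python
from h import *
s=0.64
t=load('top0'); d=load('side0')
for n,u,v,z in [('dial',521,323,.135),('cross',430,306,.078),('saddle',311,363,.045),('handle',316,228,.104),('flask',320,197,.06),('vial',460,403,.06),('timer',389,421,.02)]:
    print(n,px2w(t,u*s,v*s,z).round(3))
for n,u,v,z in [('dial',362,380,.135),('cross',377,338,.078),('saddle',308,285,.045),('flask',490,260,.06),('vial',261,383,.06),('timer',244,352,.02)]:
    print('side',n,px2w(d,u*s,v*s,z).round(3))
c=optics.camera('wrist'); print(c['vertical_fov'],c['k1'],np.array(c['tool_from_camera']).round(3))
```

```text
dial [ 0.516 -0.152  0.135]
cross [ 0.55  -0.009  0.078]
saddle [0.452 0.196 0.045]
handle [0.679 0.187 0.104]
flask [0.749 0.188 0.06 ]
vial [ 0.386 -0.062  0.06 ]
timer [0.353 0.059 0.02 ]
side dial [ 0.523 -0.155  0.135]
side cross [ 0.555 -0.005  0.078]
side saddle [0.456 0.19  0.045]
side flask [0.773 0.218 0.06 ]
side vial [ 0.391 -0.066  0.06 ]
side timer [0.356 0.052 0.02 ]
62.872597811185265 -0.0003616988374330251 [[-0.    -0.954 -0.299  0.075]
 [ 1.    -0.     0.     0.   ]
 [-0.    -0.299  0.954 -0.144]
 [ 0.     0.     0.     1.   ]]
```

```bash
python3 -m pendant '[100,0,0,-1.7,0,0,0, 100,1,-0.8,-1.7,0,0,0, 100,7.4,-6.3,-1.7,0,0,0, 100,7.4,-6.3,-1.7,0,0,0, 100,7.4,-6.3,-1.7,0,0,0, 100,7.4,-6.3,-1.7,0,0,0, 100,7.4,-6.3,-1.7,0,0,0, 100,7.4,-6.3,-1.7,0,0,0, 100,7.4,-6.3,-1.7,0,0,0, 100,7.4,-6.3,-1.7,0,0,0]'
python3 -m pendant '[100,0,0,0,0,0,0, 100,0,0,0,0,0,0, 100,0,0,0,0,0,0]'
python3 - <<'E'
from h import *
c=shot('wrist','w1')
im=cv2.imread('pics/w1.png'); cv2.imwrite('pics/w1b.png',cv2.resize(im,(800,600),interpolation=cv2.INTER_CUBIC))
E
```

```text
time: 1.4
tcp_pos: [0.4832, -0.1259, 0.3327]
tool_rot: [180.0, 0.0, 17.2]
ft_force: [0.8, -0.2, -0.5]
width: 0.996
gripper_force: 0.0
time: 1.78
tcp_pos: [0.4819, -0.129, 0.3326]
tool_rot: [-180.0, 0.0, 17.1]
ft_force: [-0.8, 0.1, 0.3]
width: 1.003
gripper_force: 0.0
```

View pics/w1b.png

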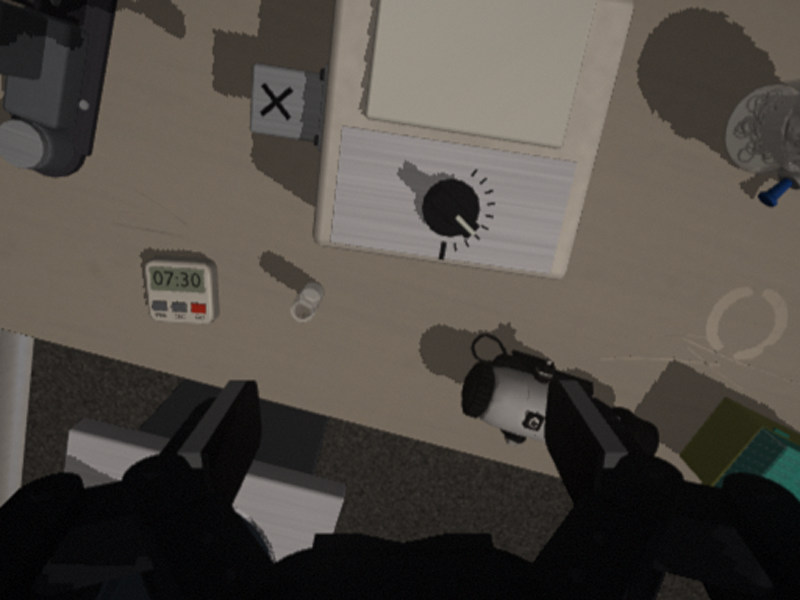

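The wrist view shows the dial's bar centred near (451,208), with its pointer end at (474,235) and the long mark at (443,250). The cross is at (276,101), and the case's front corners are at (318,243) and (563,277).

Run:
```python
from h import *
c=load('w1'); s=.64
P=lambda u,v,z: px2w(c,u*s,v*s,z)
X=P(276,101,.078); D=P(451,208,.122); E=P(474,235,.145); M=P(443,250,.11); A=P(317,243,.10);B=P(565,277,.10)
from scipy.optimize import least_squares
# pose fit: cross(0,.14), disc centre (-.055,0)
def res(p):
    R=lambda q:np.array([p[0]+np.cos(p[2])*q[0]-np.sin(p[2])*q[1],p[1]+np.sin(p[2])*q[0]+np.cos(p[2])*q[1]])
    return np.r_[R((0,.14))-X[:2],R((-.055,0))-D[:2]]
r=least_squares(res,[.56,-.14,.1]); print('stirrer',r.x.round(4),np.degrees(r.x[2]),r.fun.round(4))
print('X',X,'D',D,'E',E,'M',M)
print('front edge yaw',np.degrees(np.arctan2(*(B-A)[:2][[0,1]]))if 0 else np.degrees(np.arctan2(-(B-A)[0],(B-A)[1]))%180)
w=lambda v:np.degrees(np.arctan2(v[1],v[0]))
print('pointer dir',w(E-D),'mark dir',w(M-D), 'tooltip', c['st']['tcp_pos'],c['st']['tool_rot'])
D2=P(451,208,.145); print('pointer with z.145 centre',w(E-D2),D2)
```

```text
stirrer [ 0.5729 -0.1464  0.1536] 8.79802597185462 [-0.     -0.0001  0.      0.0001]
X [ 0.55146924 -0.00802958  0.078     ] D [ 0.5185022  -0.15491692  0.122     ] E [ 0.50806974 -0.17273925  0.145     ] M [ 0.48535956 -0.16097996  0.11      ]
front edge yaw 9.114080567039593
pointer dir -120.34294600753043 mark dir -169.63308057283353 tooltip [ 0.48188639 -0.12901532  0.33255854] [-1.79996772e+02  3.79546577e-02  1.71100435e+01]
pointer with z.145 centre -121.3469796807779 [ 0.52081528 -0.15181519  0.145     ]
```

```bash
python3 -m pendant '[60,0.46,0.59,1.2,0,0,-2, 60,0.46,0.59,2.2,0,0,-4, 60,0.46,0.59,2.6,0,0,-5.5, 60,0.46,0.59,2.6,0,0,-6.95, 60,0.46,0.59,2.6,0,0,-6.95, 60,0.46,0.59,2.6,0,0,-6.95, 60,0.46,0.59,2.6,0,0,-6.95, 60,0.46,0.59,2.6,0,0,-6.95]'
python3 - <<'E'
from h import *
c=shot('wrist','w2'); st=c['st']; print(st['tcp_pos'],st['tool_rot'])
im=cv2.imread('pics/w2.png'); cv2.imwrite('pics/w2b.png',cv2.resize(im,(800,600),interpolation=cv2.INTER_CUBIC))
E
```

```text
time: 2.82
tcp_pos: [0.5196, -0.1535, 0.1773]
tool_rot: [179.9, -0.0, 58.9]
ft_force: [-0.7, 0.3, 1.0]
width: 0.601
gripper_force: 0.0
[ 0.51959969 -0.15352978  0.17732022] [ 1.79931394e+02 -3.85414183e-03  5.88928219e+01]
```

View pics/w2b.png

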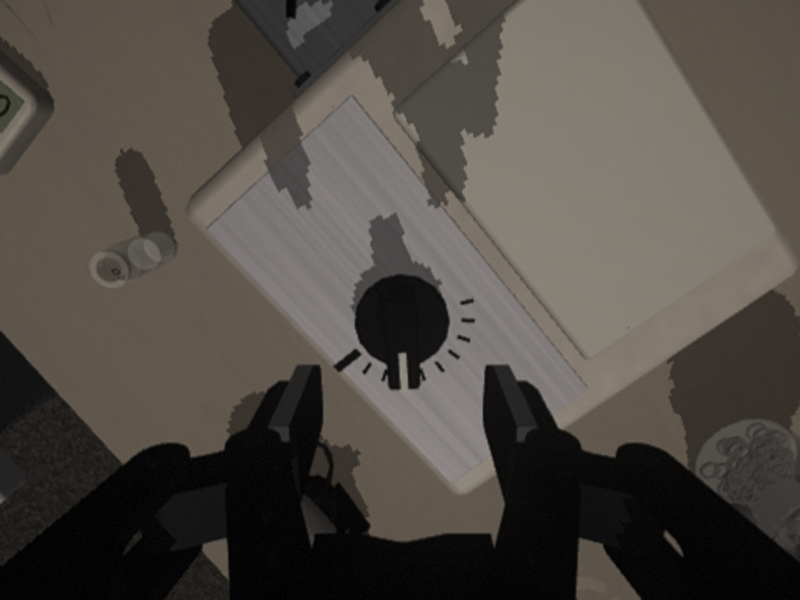

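The bar stands upright in the picture at column 402, midway between the fingers, with its pointer at (403,370). Next I'll descend and close on it.

```bash
python3 -m pendant '[60,-0.02,0,0.5,0,0,0, 60,-0.03,0,0.88,0,0,0, 60,-0.03,0,0.88,0,0,0, 15,-0.03,0,0.88,0,0,0, 5,-0.03,0,0.88,0,0,0, 5,-0.03,0,0.88,0,0,0, 5,-0.03,0,0.88,0,0,0, 5,-0.03,0,0.88,0,0,0]' 30
```

```text
time: 3.88
tcp_pos: [0.5186, -0.1547, 0.1251]
tool_rot: [180.0, -0.0, 58.9]
ft_force: [-1.4, 1.7, 7.1]
width: 0.143
gripper_force: 32.8
```

```bash
python3 -m pendant '[5,0,0,-0.05,0,0,0, 5,0,0,-0.05,0,0,1.5, 5,0,0,-0.05,0,0,3, 5,0,0,-0.05,0,0,4.5, 5,0,0,-0.05,0,0,6, 5,0,0,-0.05,0,0,7.5, 5,0,0,-0.05,0,0,8.33, 5,0,0,-0.05,0,0,8.33, 5,0,0,-0.05,0,0,8.33, 5,0,0,-0.05,0,0,8.33]'
python3 -m pendant '[30,0,0,0,0,0,0, 50,0,0,0,0,0,0, 60,0,0,0,0,0,0, 60,0,0,-1.0,0,0,0, 60,0,0,-2,0,0,0, 60,0,0,-2,0,0,0]'
python3 - <<'E'
from h import *
c=shot('wrist','w3'); st=c['st']; print(st['tcp_pos'],st['tool_rot'])
im=cv2.imread('pics/w3.png'); cv2.imwrite('pics/w3b.png',cv2.resize(im,(800,600),interpolation=cv2.INTER_CUBIC))
E
```

```text
time: 5.12
tcp_pos: [0.5178, -0.1543, 0.1255]
tool_rot: [-179.9, 0.1, 9.0]
ft_force: [4.6, 1.4, -22.7]
width: 0.144
gripper_force: 29.4
time: 5.88
tcp_pos: [0.5217, -0.1568, 0.2531]
tool_rot: [179.5, -0.6, 9.0]
ft_force: [0.1, -0.0, 0.3]
width: 0.601
gripper_force: 0.0
[ 0.52173373 -0.15680562  0.25309695] [179.50640995  -0.61312946   8.97134861]
```

View pics/w3b.png

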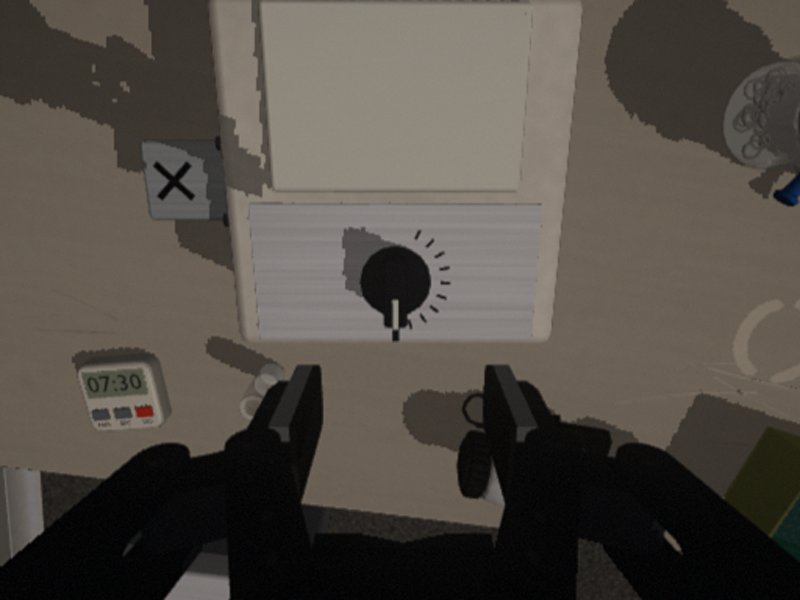

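The pointer at (395,310) now points straight at the long mark (396,335), and the dial is released. Next I'll look at the jack.

```bash
python3 -m pendant '[60,0,0,-0.6,0,0,0, 60,1.1,-5,-1.1,0,0,1.9, 60,1.1,-5,-1.1,0,0,1.9, 60,1.1,-5,-1.1,0,0,1.9, 60,1.1,-5,-1.1,0,0,1.9, 60,1.1,-5,-1.1,0,0,1.9, 60,1.1,-5,-1.1,0,0,1.9, 60,1.1,-5,-1.1,0,0,1.9, 60,1.1,-5,-1.1,0,0,1.9, 60,1.1,-5,-1.1,0,0,1.9]'
python3 - <<'E'
from h import *
c=shot('wrist','w4'); st=c['st']; print(st['tcp_pos'],st['tool_rot'])
im=cv2.imread('pics/w4.png'); cv2.imwrite('pics/w4b.png',cv2.resize(im,(800,600),interpolation=cv2.INTER_CUBIC))
E
```

```text
time: 7.18
tcp_pos: [0.537, 0.1501, 0.3126]
tool_rot: [180.0, 0.0, -2.6]
ft_force: [0.3, -0.1, -0.1]
width: 0.602
gripper_force: 0.0
[0.53696625 0.15014049 0.31261077] [ 1.79984072e+02  4.69745592e-02 -2.58766619e+00]
```

View pics/w4b.png

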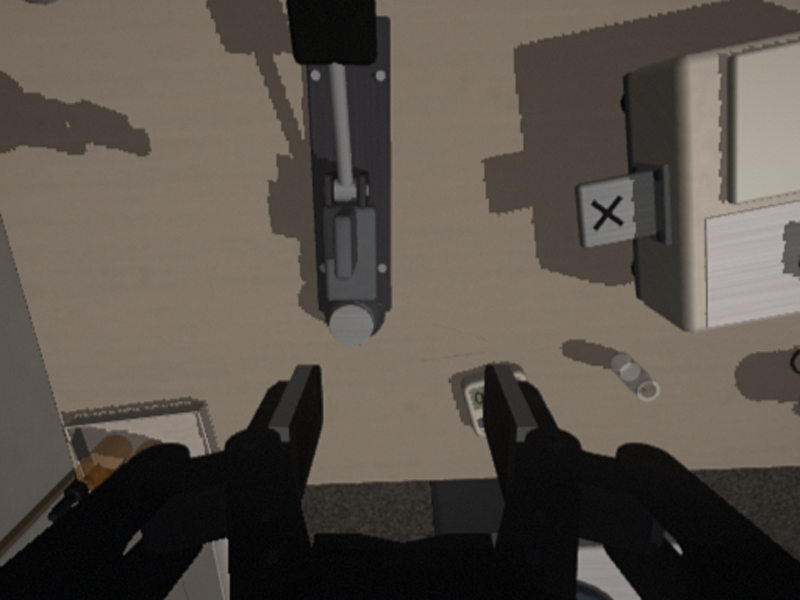

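The saddle centre is at (351,323), the fin top runs (345,215) to (345,278), the base bolts are at (316,76), (381,76), (323,268) and (382,268), and the cross is at (607,212).

Run:
```python
from h import *
c=load('w4'); s=.64
P=lambda u,v,z,c=c: px2w(c,u*s,v*s,z)
w=lambda v:np.degrees(np.arctan2(v[1],v[0]))
S=P(351,323,.045); F=P(345,246,.089); f1=P(346,278,.089); f2=P(345,215,.089)
b=[P(u,v,.01) for u,v in [(316,76),(381,76),(323,268),(382,268)]]
H=P(333,62,.097)
print('saddle',S,'fin',F,'yaw S-F',w(S-F),np.linalg.norm((S-F)[:2]),'fin edge',w(f1-f2),np.linalg.norm(f1-f2))
print('bolts yaw',w(b[2]-b[0]),w(b[3]-b[1]),w(b[2]+b[3]-b[0]-b[1]))
print('handle front edge',H,w(S-H))
print('cross w4',P(607,212,.078))
c3=load('w3'); X=P(174,181,.078,c3);D=P(395,281,.121,c3); print('w3 cross',X,'disc',D,'yaw',w(X-D)-w((.055,.14)))
print(manip.observe()['joint_positions'])
```

```text
saddle [0.45636705 0.19882074 0.045     ] fin [0.53588244 0.19295261 0.089     ] yaw S-F 175.7792982490307 0.07973162607017578 fin edge 176.32143920548845 0.048944963963085425
bolts yaw 176.665994138289 176.99417244760522 176.83008302212227
handle front edge [0.66293421 0.18992016 0.097     ] 177.5327613102637
cross w4 [ 0.55101269 -0.00900449  0.078     ]
w3 cross [ 0.55027952 -0.00788866  0.078     ] disc [ 0.51854096 -0.1548159   0.121     ] yaw 9.258254800916589
[ 4.15790495e+00  2.00230202e+01  8.59012494e+01 -6.72084656e-03
  7.41027131e+01  9.67381921e+01]
```

```bash
python3 -m pendant '[60,-0.05,-0.72,1,0,0,0.15, 60,-0.05,-0.72,2,0,0,0.15, 60,-0.05,-0.72,3,0,0,0.15, 60,-0.05,-0.72,3.6,0,0,0.15, 60,-0.05,-0.72,4.0,0,0,0.15, 60,-0.05,-0.72,4.28,0,0,0.15, 60,-0.05,-0.72,4.28,0,0,0.15, 30,-0.05,-0.72,4.28,0,0,0.15, 10,-0.05,-0.72,4.28,0,0,0.15, 5,-0.05,-0.72,4.28,0,0,0.15]' 60
python3 -m pendant '[5,0,0,0,0,0,0, 5,0,0,0,0,0,0, 5,0,0,0,0,0,0, 5,0,0,0,0,0,0]'
```

```text
time: 8.48
tcp_pos: [0.5368, 0.1955, 0.0573]
tool_rot: [-179.9, -0.2, -3.4]
ft_force: [1.0, 1.9, 2.9]
width: 0.154
gripper_force: 61.5
time: 8.98
tcp_pos: [0.5368, 0.1955, 0.0573]
tool_rot: [-179.9, -0.1, -3.4]
ft_force: [-0.1, 2.3, 6.9]
width: 0.155
gripper_force: 61.9
```

```bash
python3 -m pendant '[5,0,0,-0.15,0,0,0, 5,-0.3,0.02,-0.6,0,0,0, 5,-0.6,0.05,-1.1,0,0,0, 5,-0.83,0.05,-1.33,0,0,-1.5, 5,-0.8,0.1,-1.33,0,0,-3, 5,-0.8,0.2,-1.33,0,0,-4.5, 5,-0.7,0.3,-1.33,0,0,-6, 5,-0.7,0.4,-1.33,0,0,-7.5, 5,-0.6,0.46,-1.33,0,0,-9, 5,-0.59,0.46,-1.33,0,0,-10]' 100
python3 -m pendant '[5,0,0,0,0,0,-1.5, 5,0,0,0,0,0,-3, 5,0,0,0,0,0,-4.5, 5,0,0,0,0,0,-6, 5,0,0,0,0,0,-7.07, 5,0,0,0,0,0,-7.07, 5,0,0,0,0,0,-7.07, 5,0,0,0,0,0,-7.07]'
python3 - <<'E'
from h import *
c=shot('wrist','w5'); st=c['st']; print(st['tcp_pos'],st['tool_rot'])
im=cv2.imread('pics/w5.png'); cv2.imwrite('pics/w5b.png',cv2.resize(im,(800,600),interpolation=cv2.INTER_CUBIC))
c=shot('side','s5'); 
im=cv2.imread('pics/s5.png'); cv2.imwrite('pics/s5b.png',cv2.resize(im[80:330,60:394],(800,600),interpolation=cv2.INTER_CUBIC))
E
```

```text
time: 10.22
tcp_pos: [0.4975, 0.1686, 0.1348]
tool_rot: [-179.9, 0.2, 56.9]
ft_force: [-0.1, 0.3, -8.1]
width: 0.145
gripper_force: 98.6
time: 11.22
tcp_pos: [0.4985, 0.1694, 0.1357]
tool_rot: [-180.0, 0.0, 99.0]
ft_force: [-0.1, -0.0, -8.5]
width: 0.149
gripper_force: 98.6
[0.49854052 0.16938421 0.13569509] [-1.79953500e+02  5.45493409e-03  9.90291951e+01]
```

View pics/s5b.png

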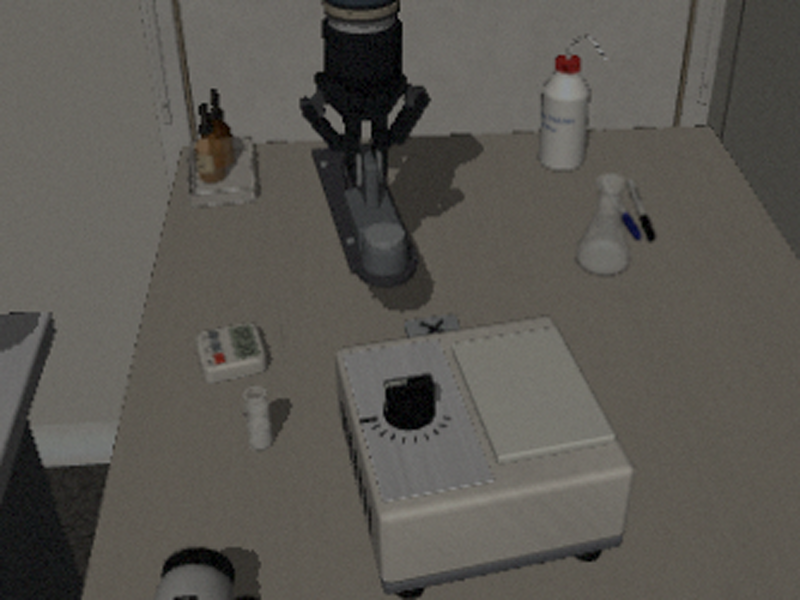

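The side view shows the jack held clear of the bench. Its saddle is at crop pixel (386,232), with the nose pointing at the lug (435,327).

Run:
```python
from h import *
c=load('s5'); p=px2w(c,60+386/2.395,80+232/2.4,.1234); print('saddle side',p, 'cross side',px2w(c,60+433/2.395,80+327/2.4,.078))
T=np.array([.4985,.1694]); a=np.radians(99.03); tx=np.array([np.cos(a),np.sin(a)]); ty=np.array([np.sin(a),-np.cos(a)])
print('expected saddle',T-.0805*tx)
X=np.array([.5508,-.0085]); G=X+.0805*tx
for n,q in (('stage',G+.09*tx),('goal',G)): d=q-T; print(n,q,d@tx/.06,d@ty/.06)
```

```text
saddle side [0.51594967 0.09127418 0.1234    ] cross side [ 0.55347173 -0.00417919  0.078     ]
expected saddle [0.5111346  0.08989769]
stage [0.52403975 0.15988687] -0.2233954764001388 0.3955020062104581
goal [0.5381654  0.07100231] -1.723395476400139 0.39550200621045806
```

View pics/w5b.png

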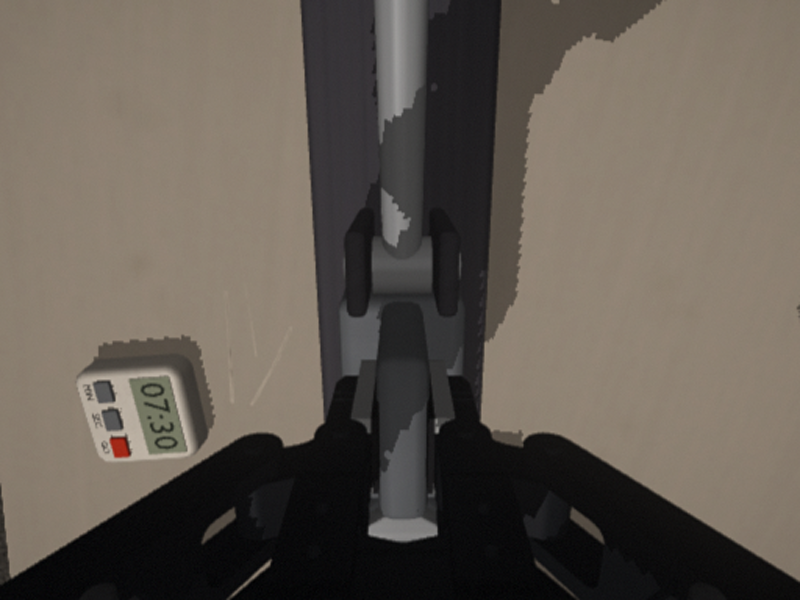

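```bash
python3 -m pendant '[5,-0.1,0.2,0.3,0,0,0, 5,-0.22,0.4,0.7,0,0,0, 5,-0.22,0.4,1.0,0,0,0, 5,-0.22,0.4,1.18,0,0,0, 5,-0.5,0.4,1.18,0,0,0, 5,-0.8,0.4,1.18,0,0,0, 5,-1.1,0.4,1.18,0,0,0, 5,-1.4,0.4,1.18,0,0,0, 5,-1.6,0.4,1.18,0,0,0, 5,-1.7,0.4,1.18,0,0,0]'
python3 -m pendant '[5,0,0,0,0,0,0, 5,0,0,0,0,0,0, 5,0,0,0,0,0,0]'
python3 - <<'E'
from h import *
c=shot('side','s6'); st=c['st']; print(st['tcp_pos'],st['tool_rot'])
im=cv2.imread('pics/s6.png'); cv2.imwrite('pics/s6b.png',cv2.resize(im[150:270,160:320],(800,600),interpolation=cv2.INTER_CUBIC))
E
```

```text
time: 12.58
tcp_pos: [0.539, 0.0715, 0.0653]
tool_rot: [180.0, -0.0, 99.0]
ft_force: [-0.0, 1.0, -8.2]
width: 0.145
gripper_force: 98.6
time: 12.95
tcp_pos: [0.5384, 0.0732, 0.0651]
tool_rot: [-180.0, -0.0, 99.1]
ft_force: [0.1, -0.8, -7.9]
width: 0.15
gripper_force: 98.6
[0.53841249 0.07315091 0.06509756] [-1.79984646e+02 -8.40622060e-03  9.91287635e+01]
```

View pics/s6b.png

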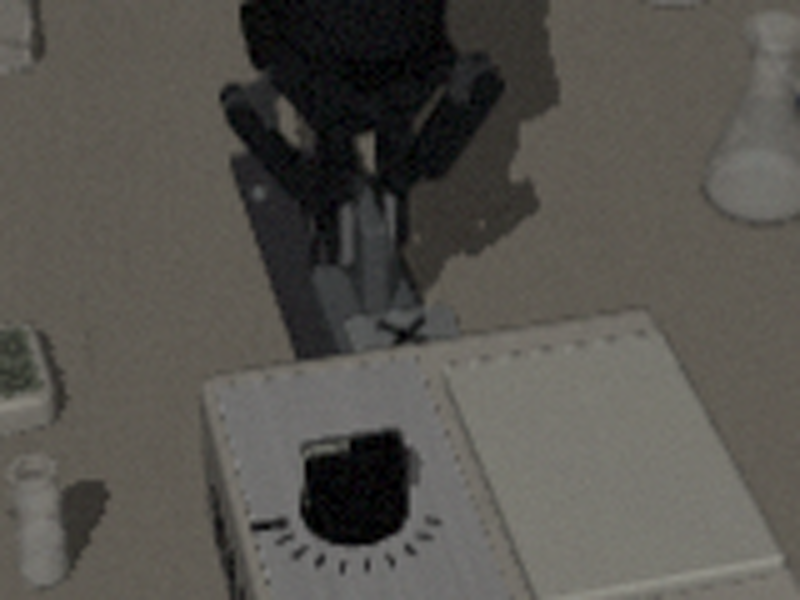

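The jack's nose has slid in under the crossed lug (cross at (402,328)) without touching the stirrer. I'll lower it and release.

```bash
python3 -m pendant '[5,-0.03,0,0.06,0,0,0, 5,-0.03,0,0.12,0,0,0, 5,-0.03,0,0.13,0,0,0, 5,-0.03,0,0.13,0,0,0, 20,-0.03,0,0.13,0,0,0, 40,-0.03,0,0.13,0,0,0, 60,-0.03,0,0.13,0,0,0, 60,-0.03,0,-0.8,0,0,0, 60,0.5,0,-1.8,0,0,0, 60,1.0,0,-2.5,0,0,0]' 
python3 -m pendant '[0,0.5,0,-0.5,0,0,0, 0,1.2,0,-0.8,0,0,0, 0,1.2,0,-0.8,0,0,0, 0,1.2,0,-0.8,0,0,0]' 20
python3 - <<'E'
from h import *
c=shot('wrist','w7'); st=c['st']; print(st['tcp_pos'],st['tool_rot'],st['joint_positions'])
im=cv2.imread('pics/w7.png'); cv2.imwrite('pics/w7b.png',cv2.resize(im,(800,600),interpolation=cv2.INTER_CUBIC))
E
```

```text
time: 14.25
tcp_pos: [0.5296, 0.1321, 0.2174]
tool_rot: [179.9, 0.0, 99.0]
ft_force: [0.6, 0.8, -0.4]
width: 0.595
gripper_force: 0.0
time: 14.75
tcp_pos: [0.5174, 0.2027, 0.2629]
tool_rot: [-180.0, 0.0, 99.1]
ft_force: [0.1, 0.6, 0.3]
width: 0.001
gripper_force: 0.0
[0.51741644 0.20266847 0.26290393] [-1.79969224e+02  3.06668925e-02  9.91122774e+01] [ 9.88403903e+00  2.27754016e+01  8.99839321e+01 -3.27962470e-02
  6.72718564e+01  7.84449220e-01]
```

View pics/w7b.png

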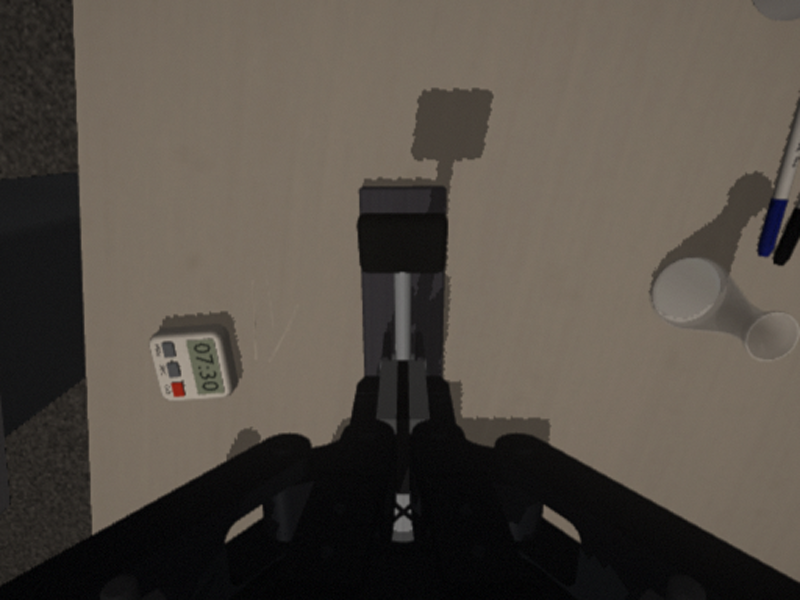

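The press pad's centre is at about (402,242), the cross shows at (403,513) between the fingers, and the timer and flask haven't moved. That was my last picture, so from here I work from numbers.

Run:
```python
from h import *
c=load('w7'); s=.64
P=lambda u,v,z: px2w(c,u*s,v*s,z)
H=P(402,242,.104); X=P(403,513,.078)
T=c['st']['tcp_pos'][:2]; a=np.radians(c['st']['tool_rot'][2]); tx=np.array([np.cos(a),np.sin(a)]); ty=np.array([np.sin(a),-np.cos(a)])
print('pad',H,'cross',X,'dist',np.linalg.norm((H-X)[:2]), 'saddle from pad',H[:2]-.225*tx)
rear=P(403,187,.01); print('rear base',rear,'saddle from rear',rear[:2]-.255*tx)
print('pad rel tool',(H[:2]-T)@tx/.06,(H[:2]-T)@ty/.06,'expected pad',np.array([.5508,-.0085])+.225*tx)
```

```text
pad [0.51415211 0.21596884 0.104     ] cross [ 0.55141901 -0.01150629  0.078     ] dist 0.23050760606807494 saddle from pad [ 0.54978528 -0.00619163]
rear base [0.51093563 0.24073974 0.01      ] saddle from rear [ 0.55131989 -0.01104213]
pad rel tool 0.22749142689788163 -0.018612592998465304 expected pad [0.51516683 0.21366048]
```

```bash
python3 -m pendant '[0,0.21,0,1,0,0,0, 0,0.21,0,2,0,0,0, 0,0.21,0,2.5,0,0,0, 0,0.21,0,2.6,0,0,0, 0,0.22,0,2.7,0,0,0, 0,0.25,0,2.8,0,0,0, 0,0.28,0,2.9,0,0,0, 0,0.31,0,3.0,0,0,0, 0,0.33,0,3.1,0,0,0, 0,0.35,0,3.15,0,0,0]' 40
python3 -m pendant '[0,0.02,0,0.08,0,0,0, 0,0.04,0,0.16,0,0,0, 0,0.06,0,0.24,0,0,0, 0,0.07,0,0.32,0,0,0, 0,0.08,0,0.40,0,0,0, 0,0.08,0,0.44,0,0,0, 0,0.08,0,0.44,0,0,0, 0,0.08,0,0.44,0,0,0]'
```

```text
time: 16.05
tcp_pos: [0.5153, 0.2237, 0.0747]
tool_rot: [179.9, 0.0, 99.1]
ft_force: [-0.5, -4.1, 9.4]
width: 0.001
gripper_force: 4.8
time: 17.05
tcp_pos: [0.5148, 0.227, 0.049]
tool_rot: [179.9, 0.1, 99.2]
ft_force: [-0.5, -7.4, 11.2]
width: -0.001
gripper_force: 5.4
```

```bash
python3 -m pendant '[0,0,0,0.05,0,0,0, 0,0,0,0.1,0,0,0, 0,0,0,0.1,0,0,0, 0,0,0,0.1,0,0,0, 0,0,0,0.1,0,0,0]'
python3 - <<'E'
from h import *
a=load('side0')
A=cv2.imread('pics/s6.png',0); c=shot('side','s8'); B=cv2.imread('pics/s8.png',0)
# lug cross & far case corner shift between before/after lift, by template matching
for n,(u,v) in dict(cross=(240,216),dial=(231,245),far=(290,213),near=(316,264)).items():
    t=A[v-9:v+9,u-12:u+12]; w=B[v-25:v+25,u-28:u+28]
    r=cv2.matchTemplate(w,t,cv2.TM_CCOEFF_NORMED); _,m,_,l=cv2.minMaxLoc(r); print(n,m,np.array(l)-(16,16))
X=[.551,-.0085,.078]; print(w2px(c,[X,[.551,-.0085,.09]]))
print(c['st'])
E
```

```text
time: 17.68
tcp_pos: [0.515, 0.227, 0.0461]
tool_rot: [179.8, 0.2, 99.2]
ft_force: [-5.1, -8.9, 32.3]
width: 0.001
gripper_force: 15.7
cross 0.7910088300704956 [ 0 -3]
dial 0.9668439626693726 [1 1]
far 0.9299997091293335 [ 1 -3]
near 0.9673604965209961 [2 2]
[[239.86137108 217.5168295 ]
 [239.86185887 213.25572135]]
{'time': 17.675, 'joint_positions': array([12.50272929, 41.21621248, 98.89612753, -0.26005575, 39.7215648 ,
        3.51730098]), 'joint_velocities': array([-0.0147332 , -0.15254143,  0.05850276,  0.04497929, -0.00619404,
        0.02592351]), 'joint_efforts': array([  3.25411163, -27.53780365,  -8.53292763,   1.47112235,
        -2.06569143,  -0.03737689]), 'tcp_pos': array([0.51500549, 0.22701443, 0.04608961]), 'tool_rot': array([1.79824276e+02, 1.56283120e-01, 9.91849721e+01]), 'ft_force': array([-5.07808228, -8.86063859, 32.29678024]), 'moment': array([-1.70928223,  0.88473179, -0.02888981]), 'gripper_force': 15.67144475877285, 'width': 0.0007464537616078507}
```

Run:
```python
from h import *
from scipy.optimize import least_squares
shot('top','t8')
yaw=np.radians(9); o=np.array([.5725,-.1465,0]); R0=Rn.from_euler('z',yaw)
# model points (stirrer frame): cross, case top corners, disc, plate corners
M=np.array([[0,.14,.078],[.1,.1,.11],[.1,-.1,.11],[-.1,-.1,.11],[-.1,.1,.11],[-.055,0,.13],[-.088,0,.11],[.0,.085,.118],[.0,-.085,.118],[-.02,-.04,.11]])
W=R0.apply(M)+o
obs=[]
for a,b in (('s6','s8'),('top0','t8')):
    A=cv2.imread(f'pics/{a}.png',0);B=cv2.imread(f'pics/{b}.png',0);c=load(b)
    for i,(u,v) in enumerate(w2px(c,W)):
        u,v=int(round(u)),int(round(v))
        t=A[v-8:v+9,u-8:u+9]; w=B[v-16:v+17,u-16:u+17]
        r=cv2.matchTemplate(w,t,cv2.TM_CCOEFF_NORMED); _,m,_,(x,y)=cv2.minMaxLoc(r)
        if not(0<x<16 and 0<y<16) or m<.75: print(b,i,'skip',round(m,2)); continue
        q=lambda l,m,h:.5*(l-h)/(l-2*m+h)
        d=np.array([x-8+q(r[y,x-1],r[y,x],r[y,x+1]),y-8+q(r[y-1,x],r[y,x],r[y+1,x])])
        print(b,i,round(m,2),d.round(2)); obs.append((c,i,d))
def pts(p): return R0.apply(Rn.from_rotvec([p[3],p[4],p[5]]).apply(M))+o+p[:3]
def res(p):
    Q=pts(p); return np.concatenate([w2px(c,Q[i])[0]-w2px(c,W[i])[0]-d for c,i,d in obs])
r=least_squares(res,np.zeros(6),loss='soft_l1',x_scale=.01)
print('dpos mm',r.x[:3]*1e3,'drot rad',r.x[3:],'cross shift mm',(pts(r.x)-W)[0]*1e3, 'rms px',np.sqrt(np.mean(res(r.x)**2)))
print(manip.observe()['ft_force'])
```

```text
s8 0 0.81 [ 0.75 -3.8 ]
s8 1 0.88 [ 1.2  -2.73]
s8 2 0.96 [1.3  2.24]
s8 3 0.94 [0.17 0.11]
s8 4 0.91 [ 0.12 -2.74]
s8 5 0.94 [1.18 0.89]
s8 6 0.89 [0.77 0.3 ]
s8 7 0.84 [ 0.81 -3.7 ]
s8 8 0.79 [1.23 2.32]
s8 9 0.84 [0.91 1.01]
t8 0 0.9 [ 2.69 -0.99]
t8 1 0.99 [ 2.97 -1.2 ]
t8 2 0.93 [ 0.89 -0.1 ]
t8 3 0.98 [ 2.36 -0.14]
t8 4 0.96 [ 3.15 -0.24]
t8 5 0.91 [ 3.22 -0.97]
t8 6 0.95 [ 3.12 -0.51]
t8 7 0.98 [3.73 0.75]
t8 8 0.98 [ 2.24 -0.23]
t8 9 skip 0.71
dpos mm [-0.71508573  0.51334476  6.20450484] drot rad [0.06026593 0.00435943 0.00164693] cross shift mm [ 0.18960362 -4.35704537 14.49475596] rms px 0.6295612534406041
[-5.33659568 -7.94850597 32.38344455]
```

The fit puts the lug 14.5 mm up with the stirrer tilted 0.06 rad. The handle is on its stop under a 32 N push and nothing has slid, so I'm handing in.

```bash
python3 -c "
from plant import order; print(order.finish_job())"
```

```text
the job is handed in; nothing more can be done
None
```

The job is handed in at about 18 s of the 58 s allowed: the dial points at the long mark and is released, and the jack's saddle is within about 5 mm of the pad's centre. The handle is held on its stop with about 32 N, and by my image fit the lug is lifted about 14 mm with the stirrer tilted 0.06 rad. The judge returned no verdict.

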